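# True up a leaning stand post with an engineer's square

### The arm

A 7-joint arm with a two-finger parallel gripper is mounted at the origin on the work surface. World frame = base frame: x ahead of the robot, y to its left, z up, the work surface at z = 0. Lengths are in m, angles in rad, forces in N, time in s.
With the tool pointing down it reaches from about 0.35 to 0.9 m from the base axis. Payload 8.1 kg.
Tool frame: the origin (TCP) lies midway between the tips of the shut fingers; the grasp point (between the pads) lies 19 mm behind it (arm.pinch_z is the distance from the TCP to the grasp point, in m); z points along the fingers, y is the direction in which the jaws open and shut (so a half turn about z gives the same grasp; the last joint's range is limited). The gripper opens to 92 mm and grips with 3 to 60 N. Pads are 19 mm wide; open, the fingers measure 130 mm over their backs; the gripper's body (75 mm by 190 mm) begins 47 mm behind the grasp point.
Start: joints at [-0.103, 0.434, 0.025, 1.573, -0.012, 1.134, -0.075], TCP at [0.625, -0, 0.227] pointing down, gripper open.
Joint ranges: [-2.62, 2.62], [-0.44, 2.09], [-1.27, 1.32], [0.08, 2.57], [-1.32, 4.46], [0.12, 2], [-2.74, 2.74]. Speed limits (rad/s): [2.22, 2.22, 3.01, 3.01, 3.14, 3.14, 3.14].

### API

Orientations are given as a rotation vector (axis times angle).
In Python, from cell import arm, eyes gives the robot as it stands.
- The arm moves only by the tool apply_moves, never from a script. Its argument "targets" is one flat list of numbers, 5 for each row, row after row: the closure, from 0 (fully open) to 1 (shut), then the shift along the tool's x, y, z each as a share of 40 cm, from -1 to 1, then the turn about the tool's z as a share of pi/2 rad, from -1 to 1. A call has 1 to 20 rows; each row shifts and turns the commanded pose from where the row before left it, along the tool's axes as they then stand; what a row does not reach is not made up. A row lasts 1/8 s, in which the tool goes at most 62.5 mm and 10.7 degrees, less where a joint would pass 70% of its speed; a pose out of reach is approached as far as the arm can. A call with a number of a shift or a turn outside -1 to 1 is refused whole. A call with a gripper value outside its range is refused whole. The fingers move at their own pace and stop on an object; "grip_force" is the grip in N (left out, the last holds). Time passes only in rows, so rows that do not move let the fingers close. It gives the time, the measured TCP pose, the force and the opening at its end, in the units of the state.
- arm.observe(): the state, without advancing time (a new reading comes with each control period).
- eyes.get_image(name): name is "scene" or "side" or "wrist"; returns the picture (480x640x3 uint8, red, green, blue); there is no depth.
- eyes.camera_params(name): a dict with "camera_matrix" (3x3 intrinsics, pixels), "xyz" and "attitude" of the camera in the world; the wrist camera has in their place "hand_eye" (4x4, takes a point from camera to tool coordinates, whose origin is the TCP and whose axes are the flange's). Camera axes: x right, y down, z forward; pixel columns grow to the right and rows downward; lengths in m; the calibration is good to about 2 mm. A picture is of the moment at which its call begins: read the wrist's pose just before it. camera_params takes no time and is no camera call.
- arm.sign_off(): hands the job in, once; it reports no verdict.
The state is a dict: "clock": time; "joints": joint angles; "dq": joint speeds; "joint_efforts": joint torques, N m; "position": TCP position; "ee_rot": TCP orientation; "force": force on the tool from outside, world axes, zero at the start; "ft_torque": the same for the moment, N m; "width": opening from 0.0 (shut) to 1.0 (fully open).
Only numpy, scipy, OpenCV 4.12 (cv2) and the standard library are available. Lean on these libraries where they do the work, as an engineer would, in place of code of your own. Each camera call takes 0.05 s, during which the arm holds its last target.

### The job

The post of the small stand on the bench is loose on its foot and leans in over the base plate; square it up for tightening. Pick up the engineer's square, set its thick stock flat on the base plate in line with the post, a few centimetres short of the foot, then slide it slowly along the plate into the corner until the heel is tight against the foot and the blade has pushed the post upright. The post springs back if let go, so finish while still gripping the square and holding it pressed down on the plate and against the foot and the post, and leave the bottle, beaker and spanner alone.

Things in the scene. Friction and masses are not known exactly. Their poses are not given: they have to be found in the camera images.
- stand: fixed stand, fastened to the bench. Its origin is at bench height, below the middle of the bottom edge of the foot face that the square must meet. Its x axis runs horizontally along the plate from the free end towards the post (the direction to slide the square), y across the plate, z up. The stand's place and yaw vary
- plate: the stand's flat aluminium base plate, 300 mm along stand x by 120 mm wide; its top is 16 mm above the bench and reaches from 230 mm before the foot face (stand x = -0.23) to 70 mm past it. Axes as the stand, origin 4 mm above the stand's origin. Dragging the square over it takes up to about 1.2 times the force pressing it down
- foot: dark steel foot block fixed on the plate, 56 mm along x, 60 mm wide, 40 mm high; its flat upright front face (the face towards -x) lies at stand x = 0. Origin at plate-top height, at the middle of that face's bottom edge
- corner (a point): the corner to fill: point on the plate top at the middle of the bottom edge of the foot's front face (stand x = 0, y = 0, 16 mm above the bench); axes as the stand
- post (a joint): lean of the post in rad: 0 = upright, its front face flush with the foot's front face; positive = leaning to stand -x, over the plate. Starts at about 0.085 to 0.135. The hinge lies across the plate at the top of the foot, 20 mm behind its front face. Springy: takes 1.5 to 3.5 N at the top of the blade to hold it upright, and leans again when released
- post_face (a point): point on the front face (towards stand -x) of the aluminium post, on its centre line, 80 mm above the hinge; moves with the post. The post is 40 x 40 mm and 160 mm long, and stands on the foot: its lower end is 40 mm above the plate
- square: engineer's square, 0.2 to 0.45 kg, standing on its stock on the bench. Stock: dark steel bar 170 mm long (x), 18 mm thick (y), 30 mm high (z). Blade: steel strip 25 mm wide (x), 4 mm thick, rising to 130 mm above the underside, outer edge flush with the stock's +x end (the heel). x runs towards the heel, z up. Origin on the underside, 105 mm from the heel, 65 mm from the other end
- square_grip (a point): the place to grip: middle of the stock's thickness and height (15 mm above the underside), 105 mm from the heel; axes as the square. Grip across the 18 mm thickness, from above
- square_heel (a point): bottom edge of the square's heel (the +x end of the stock), middle of the thickness, on the underside; this goes to the corner
- bottle: bystander: amber bottle, 60 mm across, 130 mm high, origin under its centre
- beaker: bystander: white open beaker, 66 mm across, 75 mm high, origin under its centre
- spanner: bystander: spanner lying flat, 160 mm long, origin under its middle

How it is judged:
On the way:
1. the gripped square stands on the base plate, in line with the post, its heel more than 15 mm short of the foot and the post not yet touched (contact force between square and plate above 0.5 N and contact force between square and the fingers above 2 N and x of square_heel in the frame of corner below -0.015 m and contact force between square and post below 0.1 N and angle between the x axis of square and the x axis of stand, either way round below 0.09 rad and y of square_heel in the frame of corner between -0.015 and 0.015 m and angle between square's own z axis and vertical below 0.05 rad), for 0.1 s.
At the end, for the whole second after the job is handed in: gripped square pressed on the plate (over 1 N), foot and post (over 0.5 N each), heel within 3 mm of the corner and 15 mm sideways, within 0.07 rad of the stand's direction, tilt under 0.02 rad, still (under 10 mm/s); post within 0.02 rad of upright (contact force between square and the fingers above 2 N and contact force between square and plate above 1 N and contact force between square and foot above 0.5 N and contact force between square and post above 0.5 N and value of joint post between -0.02 and 0.02 rad and angle between square's own z axis and vertical below 0.02 rad and x of square_heel in the frame of corner above -0.003 m and z of square_heel in the frame of corner below 0.003 m and y of square_heel in the frame of corner between -0.015 and 0.015 m and angle between the x axis of square and the x axis of stand, either way round below 0.07 rad and linear speed of square below 0.01 m/s); the arm keeps its last pose, push and grip.
It fails at once if the bottle, beaker or spanner is moved more than 20 mm (distance of any of bottle, beaker, spanner from where it was at the start of the episode above 0.02 m).
It fails at once if the square runs into the foot or post fast (over 0.15 m/s while touching them) (linear speed of square above 0.15 m/s and (contact force between square and foot above 0.5 N or contact force between square and post above 0.5 N)).
It fails at once if the post is pushed over backwards, past 0.06 rad (value of joint post below -0.06 rad).
It also fails if it takes over 48 s, if anything falls off the work surface, if the arm or the gripper's body presses on something with over 40 N, if the wrist force passes 120 N, or if a joint passes its speed limit or range.

## Working session

There is one attempt and no reset: what is moved stays moved. The work goes in short steps, Python scripts to look and compute and a tool call to move; the robot and the scene stay as the last step left them, time stands still between calls to the robot, and variables do not carry over. Pictures are saved under pics/ and viewed, and the job is handed in when it is done.

Besides the shell and the picture viewer there is one more tool, called after "Request:" as a command line: name --argument value ..., lists and objects as JSON in quotes. apply_moves: Moves the arm, as the interface text tells. Its arguments: {"type":"object","properties":{"targets":{"type":"array"},"grip_force":{"type":"number"}},"required":["targets"]}

```bash
ls; mkdir -p pics
python3 - <<'E'
from cell import arm, eyes
import cv2, numpy as np
print(arm.observe())
for n in ["scene","side","wrist"]:
    im=eyes.get_image(n); cv2.imwrite(f"pics/{n}0.png",im[:,:,::-1]); print(n,eyes.camera_params(n))
E
```

```text
pics
{'clock': 0.0, 'joints': array([-0.10258664,  0.43519042,  0.02496049,  1.57407607, -0.0115983 ,
        1.13397927, -0.07511095]), 'dq': array([-5.65861841e-05, -9.53229350e-04, -8.01840379e-04,  3.85011858e-04,
       -1.59561635e-03, -2.46288682e-04, -1.23424984e-03]), 'joint_efforts': array([ 3.89017032e-04, -6.67853522e+01,  9.84863900e-01, -3.14464223e+01,
       -6.05165795e-02,  4.27553023e-02,  1.12382318e-04]), 'position': array([ 6.24506730e-01, -5.74722506e-05,  2.25973180e-01]), 'ee_rot': array([-2.22084747e+00, -2.22066569e+00,  1.81611009e-03]), 'force': array([0.14973275, 0.25465481, 0.24297   ]), 'ft_torque': array([ 0.04989295, -0.00378698, -0.00465746]), 'width': 1.0008627576175075}
scene {'camera_matrix': array([[513.824024  ,   0.        , 319.96384729],
       [  0.        , 513.824024  , 246.51355062],
       [  0.        ,   0.        ,   1.        ]]), 'xyz': array([ 1.24101787, -0.61015563,  0.86108571]), 'attitude': array([-2.10978889, -0.88674307,  0.41592617])}
side {'camera_matrix': array([[566.94461561,   0.        , 316.99503701],
       [  0.        , 566.94461561, 234.53865968],
       [  0.        ,   0.        ,   1.        ]]), 'xyz': array([-0.05645387,  0.91747529,  0.91725369]), 'attitude': array([-0.82809081,  2.44826212, -1.24320373])}
wrist {'camera_matrix': array([[356.67915837,   0.        , 321.72299474],
       [  0.        , 356.67915837, 237.73164072],
       [  0.        ,   0.        ,   1.        ]]), 'hand_eye': array([[-4.12451597e-05, -9.67381677e-01, -2.53323290e-01,
         6.78198528e-02],
       [ 9.99999894e-01, -1.55972235e-04,  4.32804763e-04,
         8.82755484e-04],
       [-4.58198797e-04, -2.53323245e-01,  9.67381581e-01,
        -1.57921988e-01],
       [ 0.00000000e+00,  0.00000000e+00,  0.00000000e+00,
         1.00000000e+00]])}
```

View pics/scene0.png

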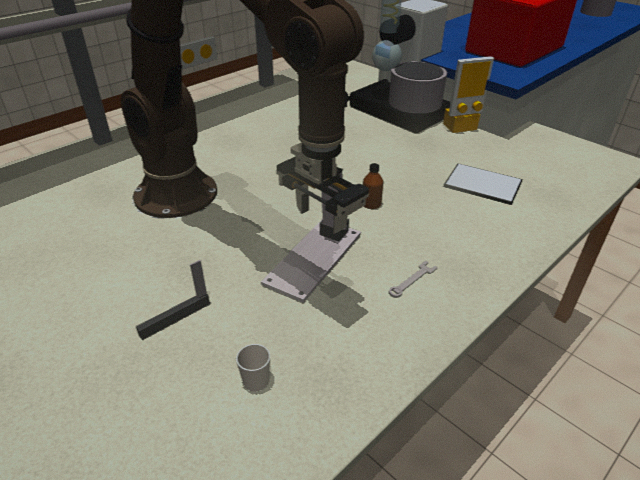

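View pics/side0.png

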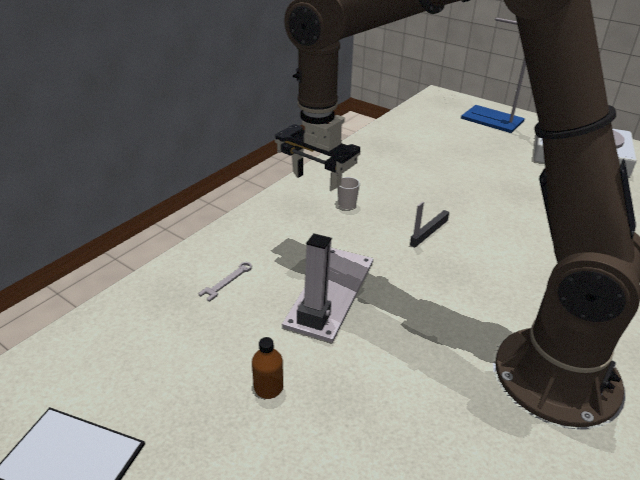

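View pics/wrist0.png

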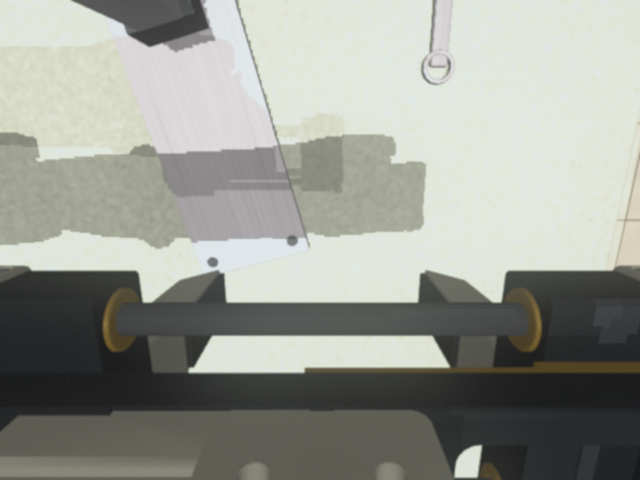

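The scene and side views show the plate, with the post at its +y end, and the square standing at (140..208, 298..332) in the scene view. Next I'll zoom in for the pixel measurements.

```bash
cat > h.py <<'E'
import numpy as np, cv2
from scipy.spatial.transform import Rotation as R
from cell import arm, eyes
def cam(n,st=None):
    p=eyes.camera_params(n); K=p["camera_matrix"]
    if n=="wrist":
        T=np.eye(4);T[:3,:3]=R.from_rotvec(st["ee_rot"]).as_matrix();T[:3,3]=st["position"]
        T=T@p["hand_eye"];return K,T[:3,:3],T[:3,3]
    return K,R.from_rotvec(p["attitude"]).as_matrix(),np.array(p["xyz"])
def back(c,uv,z):
    K,Rm,t=c; d=Rm@np.linalg.inv(K)@np.array([uv[0],uv[1],1.]); return t+d*(z-t[2])/d[2]
def proj(c,P):
    K,Rm,t=c; q=K@(Rm.T@(np.array(P)-t)); return q[:2]/q[2]
def crop(src,dst,x0,y0,w,h,s):
    im=cv2.imread(src)[y0:y0+h,x0:x0+w]; im=cv2.resize(im,None,fx=s,fy=s,interpolation=cv2.INTER_CUBIC)
    im=cv2.convertScaleAbs(im,alpha=1.3,beta=20)
    for i in range(0,w,20): cv2.putText(im,str(x0+i),(i*s,8),0,.3,(0,0,255));cv2.line(im,(i*s,10),(i*s,14),(0,0,255))
    for i in range(0,h,20): cv2.putText(im,str(y0+i),(0,i*s),0,.3,(0,0,255))
    cv2.imwrite(dst,im)
E
python3 -c "
from h import *
crop('pics/scene0.png','pics/a.png',125,250,100,95,6)
crop('pics/side0.png','pics/b.png',400,195,60,60,10)
crop('pics/side0.png','pics/c.png',270,225,120,120,5)
crop('pics/scene0.png','pics/d.png',255,215,115,95,6)
"
```

```text
(no output)
```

View pics/a.png

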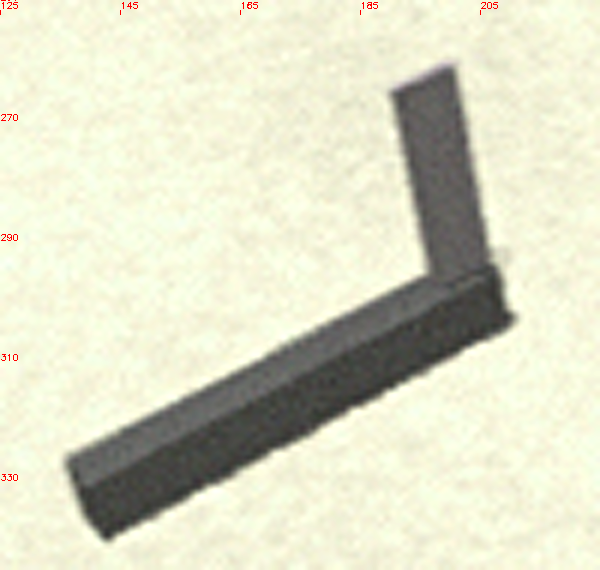

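View pics/b.png

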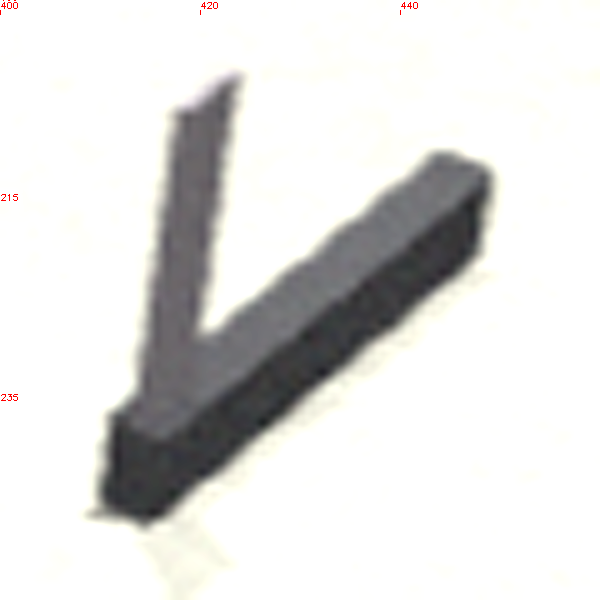

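View pics/c.png

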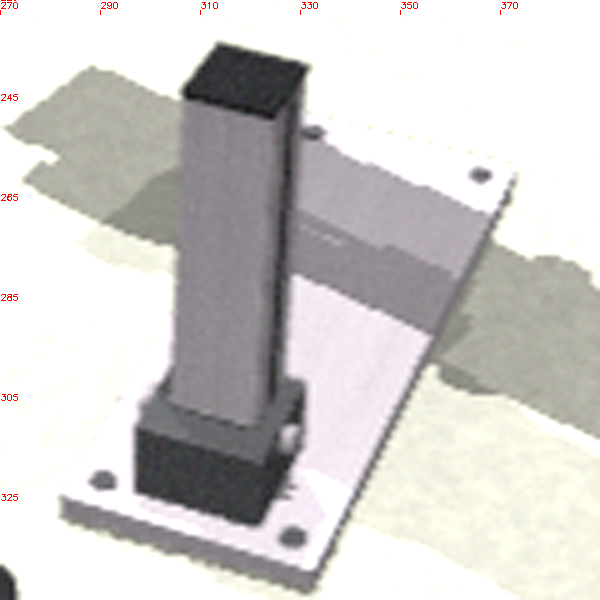

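View pics/d.png

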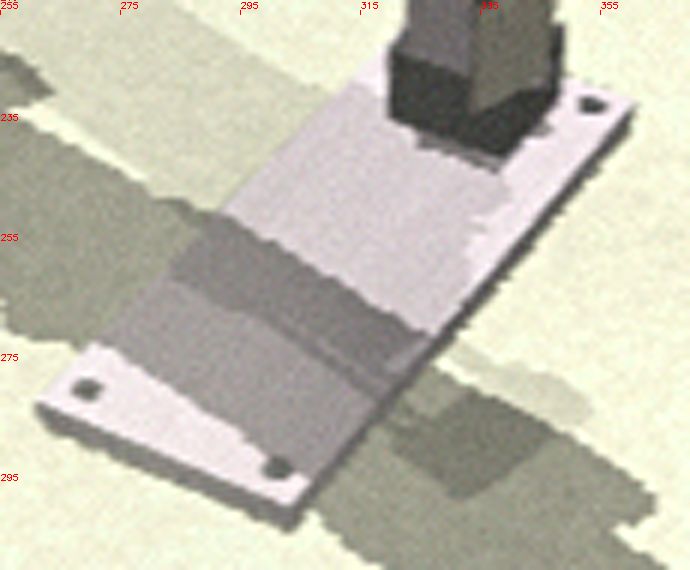

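```bash
cat > fit.py <<'E'
from h import *
from scipy.optimize import least_squares
S=cam("scene");D=cam("side")
def fit(obs,x0):
    def f(p,raw=False):
        c,s=np.cos(p[2]),np.sin(p[2]);r=[]
        for (cm,l,uv) in obs:
            P=[p[0]+c*l[0]-s*l[1],p[1]+s*l[0]+c*l[1],l[2]]
            r.append(proj(cm,P)-uv)
        r=np.array(r); return r if raw else r.ravel()
    q=least_squares(f,x0,loss='soft_l1'); return q.x,f(q.x,True)
if __name__=="__main__":
    for c,uv,z in [(S,(210.8,303.3),0),(S,(142.8,340),0),(D,(415,247.5),0),(D,(447.8,220.8),0)]: print(back(c,uv,z).round(3))
    print("plate")
    for c,uv in [(S,(261.3,282)),(S,(303.8,299.7)),(S,(361,232)),(D,(282,324.4)),(D,(331.6,339.4)),(D,(373.2,260.6))]: print(back(c,uv,.016).round(3))
E
python3 fit.py
```

```text
[ 0.462 -0.196  0.   ]
[ 0.451 -0.366  0.   ]
[ 0.44  -0.198 -0.   ]
[ 0.427 -0.365 -0.   ]
plate
[ 0.502 -0.076  0.016]
[ 0.617 -0.043  0.016]
[0.537 0.243 0.016]
[0.527 0.247 0.016]
[0.415 0.217 0.016]
[ 0.488 -0.065  0.016]
```

```bash
python3 -c "
from h import *
crop('pics/wrist0.png','pics/e.png',100,0,220,280,2)
st=arm.observe();W=cam('wrist',st)
for uv in [(309,247),(199,272),(236,0),(117,40)]: print(back(W,uv,.016).round(4))
"
```

```text
[ 0.6117 -0.0389  0.016 ]
[ 0.4911 -0.0674  0.016 ]
[0.5476 0.1946 0.016 ]
[0.4347 0.1618 0.016 ]
```

View pics/e.png

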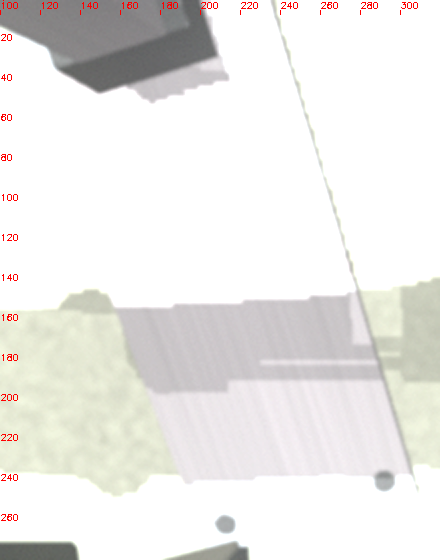

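Request:
apply_moves --targets '[0,-0.1125,-0.056,0.02,0,0,-0.1125,-0.056,0.02,0,0,-0.1125,-0.056,0.02,0,0,-0.1125,-0.056,0.02,0,0,-0.1125,-0.056,0.02,0,0,-0.1125,-0.056,0.02,0,0,-0.1125,-0.056,0.02,0,0,-0.1125,-0.056,0.02,0,0,0,0,0,0.045,0,0,0,0,0,0,0,0,0,0]'

```text
clock: 1.52
position: [0.4463, -0.3592, 0.1627]
ee_rot: [-2.295, -2.145, -0.001]
force: [0.0, 0.6, -0.5]
width: 1.002
```

Run:
```python
from h import *
st=arm.observe();im=eyes.get_image("wrist");cv2.imwrite("pics/w1.png",im[:,:,::-1]);np.save("w1.npy",st,allow_pickle=True)
print(st["clock"],st["position"],R.from_rotvec(st["ee_rot"]).as_matrix().round(4),st["force"])
```

```text
1.525 [ 0.44634048 -0.35915149  0.1626868 ] [[ 6.780e-02  9.977e-01  1.000e-04]
 [ 9.977e-01 -6.780e-02  4.000e-04]
 [ 4.000e-04  1.000e-04 -1.000e+00]] [ 0.03571327  0.61961311 -0.52601612]
```

View pics/w1.png

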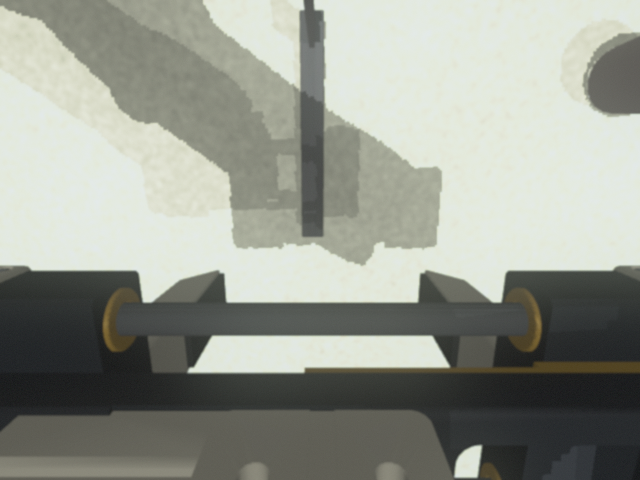

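```bash
python3 -c "
from h import *
crop('pics/w1.png','pics/f.png',280,0,70,130,6);im=cv2.imread('pics/f.png');cv2.imwrite('pics/f.png',im[:590])
crop('pics/w1.png','pics/g.png',280,160,70,90,6)
"
```

```text
(no output)
```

View pics/f.png

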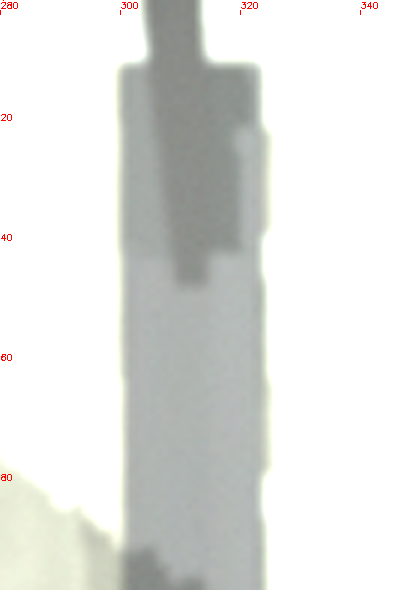

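View pics/g.png

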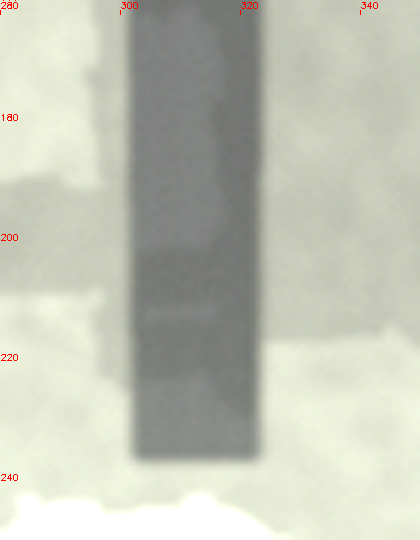

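```bash
python3 -c "
from h import *
st=np.load('w1.npy',allow_pickle=True).item();W=cam('wrist',st)
q=[back(W,uv,.03) for uv in [(300,11),(322,11),(302,236.5),(322.7,236.5)]]
print(np.round(q,4))
h=(q[0]+q[1])/2;t=(q[2]+q[3])/2;print(np.linalg.norm(h-t),np.linalg.norm(q[3]-q[2]),np.linalg.norm(q[1]-q[0]))
y=np.arctan2(*(h-t)[:2][::-1]);g=t+(h-t)*65/170;print('yaw',y,'grip',g)
Rm=R.from_rotvec(st['ee_rot']).as_matrix();tx=np.arctan2(Rm[1,0],Rm[0,0]);print('toolyaw',tx)
print('tool shift', Rm.T@(g-st['position']))
"
```

```text
[[ 0.4426 -0.1974  0.03  ]
 [ 0.4585 -0.1985  0.03  ]
 [ 0.4303 -0.3652  0.03  ]
 [ 0.4477 -0.3663  0.03  ]]
0.16817555146324992 0.0174175595378086 0.015888048031074433
yaw 1.5021008071832571 grip [ 0.4434331  -0.30160336  0.03      ]
toolyaw 1.5029897909370513
tool shift [ 0.05716605 -0.00681482  0.1327088 ]
```

Request:
apply_moves --targets '[0,0.143,-0.017,0,0,0,0,0,0.13,0,0,0,0,0.13,0,0,0,0,0.1,0,0,0,0,0.035,0,0,0,0,0,0,0,0,0,0,0]' --grip_force 50

```text
clock: 2.45
position: [0.4442, -0.303, 0.0062]
ee_rot: [2.297, 2.14, 0.001]
force: [-0.1, -0.4, -0.3]
width: 1.002
```

Request:
apply_moves --targets '[0,0,0,0.006,0,1,0,0,0,0,1,0,0,0,0,1,0,0,0,0,1,0,0,0,0,1,0,0,0,0,1,0,0,0,0,1,0,0,0,0,1,0,0,0,0,1,0,0,0,0]' --grip_force 50

```text
clock: 3.7
position: [0.443, -0.3024, 0.0023]
ee_rot: [-2.299, -2.141, 0.0]
force: [0.0, -0.2, 0.0]
width: 0.19
```

Request:
apply_moves --targets '[1,0,0,-0.1,0,1,0,0,-0.15,0,1,0.12,0.0485,0,0,1,0.12,0.0485,0,0,1,0.12,0.0485,0,0,1,0.12,0.0485,0,0,1,0.12,0.0485,0,0,1,0,0,0,-0.107,1,0,0,0,-0.107,1,0,0,0,0,1,0,0,0,0,1,0,0,0,0]'

```text
clock: 5.2
position: [0.5567, -0.0701, 0.1023]
ee_rot: [-1.911, -2.493, 0.0]
force: [0.3, -0.3, -3.0]
width: 0.189
```

Run:
```python
from h import *
st=arm.observe();im=eyes.get_image("wrist");cv2.imwrite("pics/w2.png",im[:,:,::-1]);np.save("w2.npy",st,allow_pickle=True)
print(st["clock"],st["position"],R.from_rotvec(st["ee_rot"]).as_matrix().round(4),st["force"],st["width"])
```

```text
5.2 [ 0.55669136 -0.07009281  0.1022927 ] [[-2.599e-01  9.656e-01 -1.000e-04]
 [ 9.656e-01  2.599e-01 -1.000e-04]
 [-0.000e+00 -1.000e-04 -1.000e+00]] [ 0.26463035 -0.31078463 -2.98264955] 0.18930715947583932
```

View pics/w2.png

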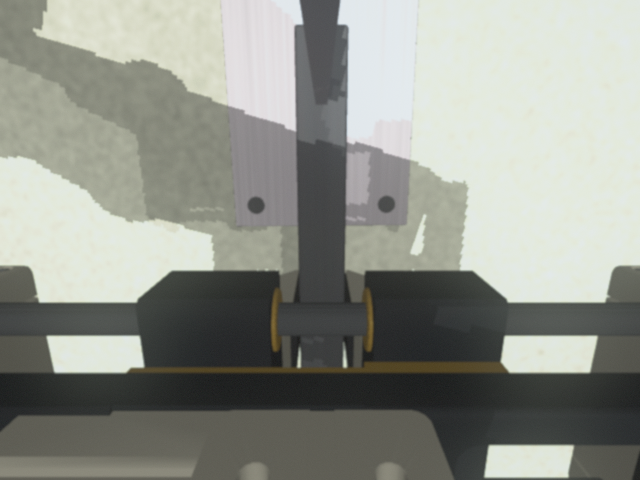

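```bash
python3 -c "
from h import *
crop('pics/w2.png','pics/i.png',210,0,220,240,3)
crop('pics/w2.png','pics/i2.png',380,0,50,240,4);crop('pics/w2.png','pics/i3.png',210,0,50,240,4)
cv2.imwrite('pics/i.png',np.hstack([cv2.imread('pics/i3.png'),cv2.imread('pics/i2.png')])[0:960:1])
im=cv2.imread('pics/i.png');cv2.imwrite('pics/i4.png',np.hstack([im[:480],im[480:]]))
"
```

```text
(no output)
```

View pics/i4.png

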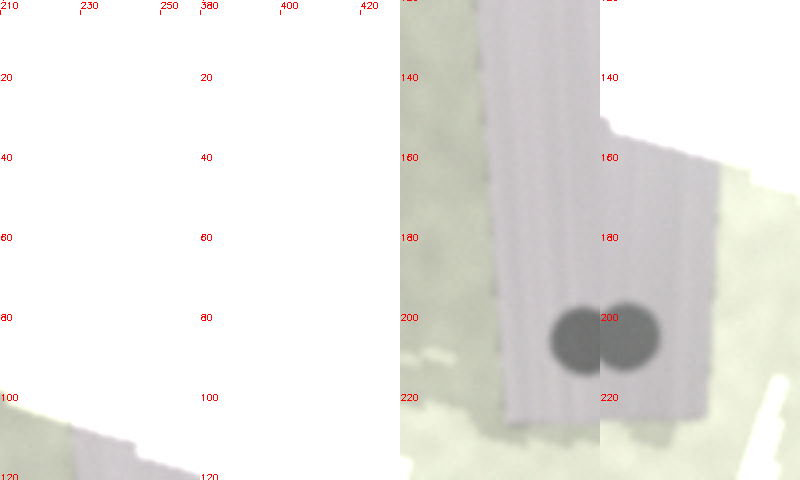

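```bash
python3 -c "
from h import *
im=cv2.imread('pics/w2.png').astype(int)
for r in (5,40,80): print(r,[ (c,im[r,c].tolist()) for c in list(range(217,232,1))][::1]); print(r,[(c,im[r,c].tolist()) for c in range(408,422)])
" | cut -c1-900
python3 -c "
from h import *
st=np.load('w2.npy',allow_pickle=True).item();W=cam('wrist',st)
L=back(W,(236.3,225),.016);Rr=back(W,(406.5,224.3),.016);L2=back(W,(221.3,2),.016);R2=back(W,(417.3,2),.016)
print(L,Rr,L2,R2,np.linalg.norm(L-Rr),np.linalg.norm(L2-R2))
for a,b in ((L,L2),(Rr,R2),(Rr,L)):
  d=b-a;print(np.arctan2(d[1],d[0]))
"
```

```text
5 [(217, [204, 221, 220]), (218, [205, 221, 219]), (219, [200, 217, 216]), (220, [195, 206, 207]), (221, [209, 211, 214]), (222, [220, 218, 221]), (223, [222, 219, 223]), (224, [222, 220, 224]), (225, [222, 220, 224]), (226, [223, 222, 226]), (227, [224, 222, 226]), (228, [223, 220, 224]), (229, [221, 218, 223]), (230, [220, 218, 222]), (231, [221, 219, 223])]
5 [(408, [235, 232, 227]), (409, [236, 233, 227]), (410, [235, 233, 227]), (411, [234, 232, 227]), (412, [234, 232, 228]), (413, [233, 232, 227]), (414, [233, 231, 227]), (415, [234, 232, 228]), (416, [233, 231, 227]), (417, [226, 226, 223]), (418, [213, 219, 215]), (419, [214, 226, 220]), (420, [219, 232, 226]), (421, [221, 234, 228])]
40 [(217, [198, 217, 215]), (218, [200, 218, 216]), (219, [198, 217, 215]), (220, [199, 217, 216]), (221, [199, 217, 216]), (222, [195, 212, 210]), (223, [197, 204, 204]), (224, [214, 213, 216]), (225, [222, 220, 223]), (226, [223, 222, 226]), (227, [223, 221, 225]), (228, [224, 222, 225]), (229, [225, 223, 227]), (230, [225, 222, 226]), (231, [224, 222, 226])]
40 [(408, [236, 234, 227]), (409, 
[... 552 characters left out ...]
27, [221, 219, 222]), (228, [224, 222, 225]), (229, [225, 223, 226]), (230, [224, 222, 226]), (231, [225, 223, 227])]
80 [(408, [236, 234, 227]), (409, [236, 234, 228]), (410, [236, 234, 228]), (411, [236, 233, 227]), (412, [235, 233, 227]), (413, [228, 227, 223]), (414, [218, 223, 218]), (415, [218, 227, 221]), (416, [222, 233, 226]), (417, [224, 234, 228]), (418, [224, 234, 228]), (419, [224, 234, 228]), (420, [224, 234, 228]), (421, [224, 234, 227])]
[ 0.49642421 -0.07301785  0.016     ] [ 0.61151534 -0.04153065  0.016     ] [0.45995702 0.05985597 0.016     ] [0.57414181 0.09059237 0.016     ] 0.11932062603743146 0.11824928780399264
1.8386509162005742
1.8464635686828947
-2.874542447204449
```

Request:
apply_moves --targets '[1,0.116,0,0,-0.004,1,0.116,0,0,0,1,0,0,0.09,0,1,0,0,0.08,0,1,0,0,0.015,0,1,0,0,0.005,0,1,0,0,0,0,1,0,0,0,0]'

```text
clock: 6.25
position: [0.5329, 0.0195, 0.0273]
ee_rot: [1.9, 2.5, 0.002]
force: [0.5, 0.6, -3.2]
width: 0.194
```

Run:
```python
from h import *
st=arm.observe();im=eyes.get_image("side");cv2.imwrite("pics/s3.png",im[:,:,::-1])
im=eyes.get_image("wrist");cv2.imwrite("pics/w3.png",im[:,:,::-1]);np.save("w3.npy",st,allow_pickle=True)
im=eyes.get_image("scene");cv2.imwrite("pics/c3.png",im[:,:,::-1])
print(st["clock"],st["position"],st["force"],st["ft_torque"],st["width"])
crop('pics/s3.png','pics/s3c.png',260,200,130,150,4);crop('pics/c3.png','pics/c3c.png',250,140,130,160,4)
cv2.imwrite('pics/x3.png',cv2.resize(np.hstack([cv2.imread('pics/s3c.png'),cv2.resize(cv2.imread('pics/c3c.png'),(520,600))]),(800,462)))
```

```text
6.25 [0.53289768 0.01950501 0.02731893] [ 0.46736965  0.56672926 -3.20180114] [-0.09176054 -0.04552877  0.04388375] 0.19365988408998047
```

View pics/x3.png

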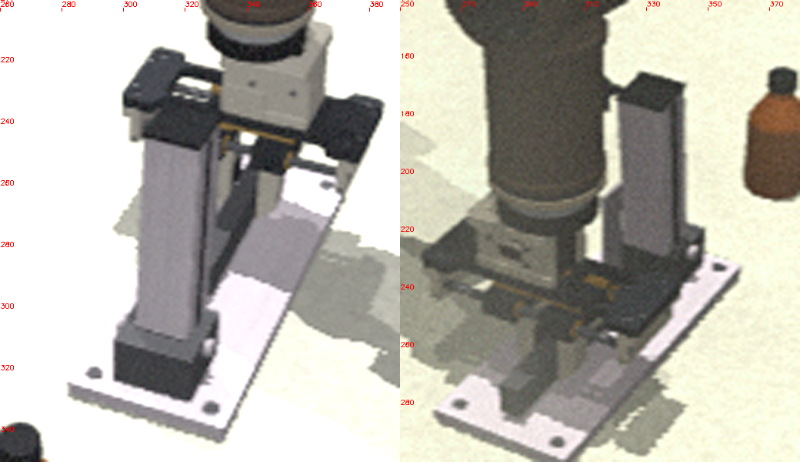

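View pics/w3.png

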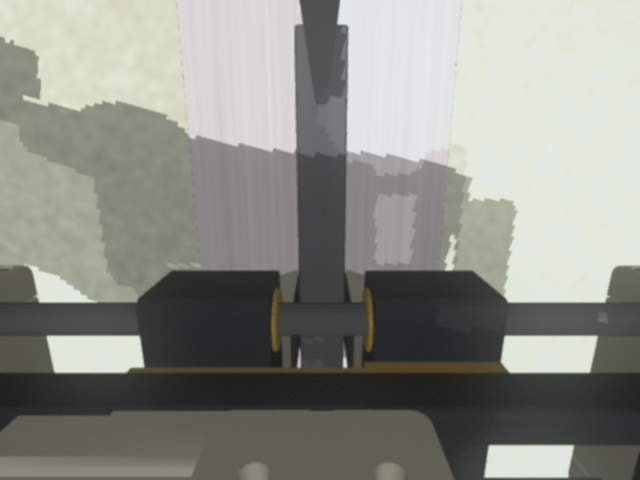

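Request:
apply_moves --targets '[1,0,0,0.012,0,1,0,0,0.006,0,1,0,0,0.004,0,1,0,0,0,0,1,0,0,0,0,1,0,0,0,0]'

```text
clock: 7.15
position: [0.5319, 0.0195, 0.0183]
ee_rot: [-1.9, -2.502, 0.0]
force: [-4.5, -0.9, 12.7]
width: 0.195
```

Request:
apply_moves --targets '[1,0,0,-0.0015,0,1,0,0,0,0,1,0,0,0,0]'

```text
clock: 7.52
position: [0.5321, 0.0195, 0.0183]
ee_rot: [-1.9, -2.502, 0.0]
force: [-3.6, -0.5, 6.3]
width: 0.189
```

Request:
apply_moves --targets '[1,0.005,0,0,0,1,0.0075,0,0,0,1,0.0075,0,0,0,1,0.0075,0,0,0,1,0.0075,0,0,0,1,0.0075,0,0,0,1,0.0075,0,0,0,1,0.0075,0,0,0,1,0.005,0,0,0,1,0,0,0,0]'

```text
clock: 8.78
position: [0.5256, 0.044, 0.0183]
ee_rot: [1.9, 2.502, 0.001]
force: [1.3, -2.3, 6.2]
width: 0.189
```

```bash
cat > look.py <<'E'
import sys
from h import *
n=sys.argv[1]
st=arm.observe()
for c in ("side","scene","wrist"): cv2.imwrite(f"pics/{c}{n}.png",eyes.get_image(c)[:,:,::-1])
Rm=R.from_rotvec(st["ee_rot"]).as_matrix()
d=np.array([.4928,.1645,.016])-st["position"]
print(st["clock"],st["position"].round(4),"toolforce",(Rm.T@st["force"]).round(1),"tq",(Rm.T@st["ft_torque"]).round(2),"w",st["width"],"corner in tool",(Rm.T@d).round(4),"yaw",np.arctan2(Rm[1,0],Rm[0,0]),"tilt",Rm[2].round(4))
crop(f'pics/side{n}.png','pics/t1.png',280,220,90,120,5);crop(f'pics/scene{n}.png','pics/t2.png',290,150,90,120,5)
cv2.imwrite(f'pics/x{n}.png',cv2.resize(np.hstack([cv2.imread('pics/t1.png'),cv2.imread('pics/t2.png')]),(800,533)))
E
python3 look.py 4
```

```text
8.775 [0.5256 0.044  0.0183] toolforce [-2.6  0.7 -6.2] tq [ 0.05 -0.47  0.01] w 0.18899471344031185 corner in tool [0.1249 0.0008 0.0023] yaw 1.8427746461552998 tilt [ 0.e+00  4.e-04 -1.e+00]
```

View pics/x4.png

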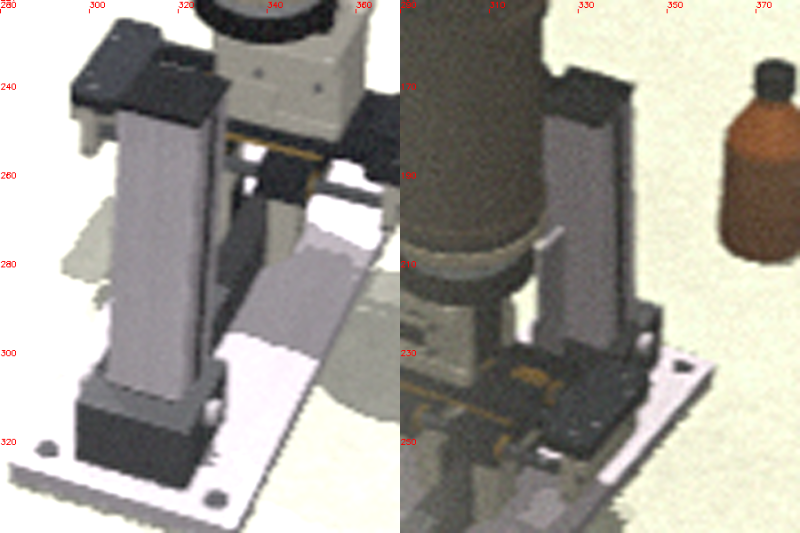

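View pics/wrist4.png

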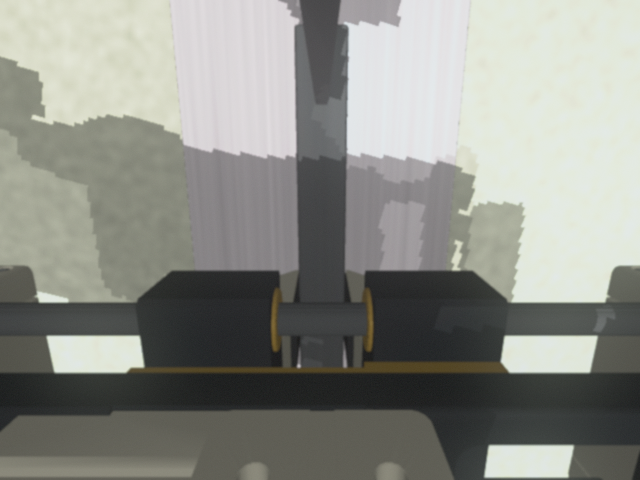

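Request:
apply_moves --targets '[1,0.005,0,0,0,1,0.005,0,0,0,1,0.005,0,0,0,1,0.005,0,0,0,1,0.005,0,0,0,1,0.005,0,0,0,1,0,0,0,0]'

```text
clock: 9.8
position: [0.5224, 0.0552, 0.0183]
ee_rot: [1.9, 2.501, 0.0]
force: [1.2, -4.3, 5.4]
width: 0.195
```

```bash
python3 look.py 5
```

```text
9.8 [0.5224 0.0552 0.0183] toolforce [-4.5  0.  -5.4] tq [-0.01 -0.82  0.01] w 0.19529526541165612 corner in tool [0.1133 0.0008 0.0023] yaw 1.8424336264862817 tilt [-3.e-04  4.e-04 -1.e+00]
```

View pics/x5.png

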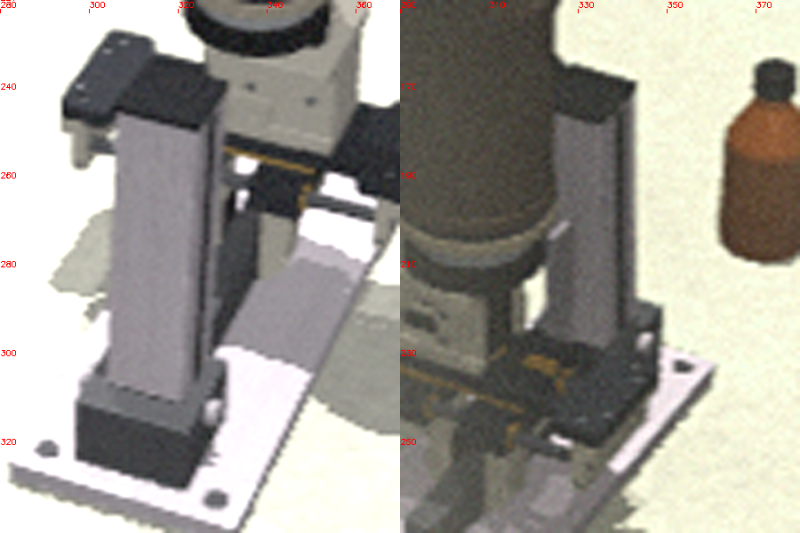

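Request:
apply_moves --targets '[1,0.0025,0,0.001,0,1,0.0025,0,0,0,1,0.0025,0,0,0,1,0.0025,0,0,0,1,0.0025,0,0,0,1,0,0,0,0]' --grip_force 60

```text
clock: 10.7
position: [0.5217, 0.0589, 0.0183]
ee_rot: [1.9, 2.499, 0.0]
force: [1.6, -8.0, 9.5]
width: 0.187
```

```bash
python3 look.py 6
```

```text
10.7 [0.5217 0.0589 0.0183] toolforce [-8.2 -0.6 -9.5] tq [ 0.03 -1.49 -0.01] w 0.18711549877422798 corner in tool [0.1095 0.0004 0.0021] yaw 1.8413357301341193 tilt [-0.0014  0.0012 -1.    ]
```

View pics/x6.png

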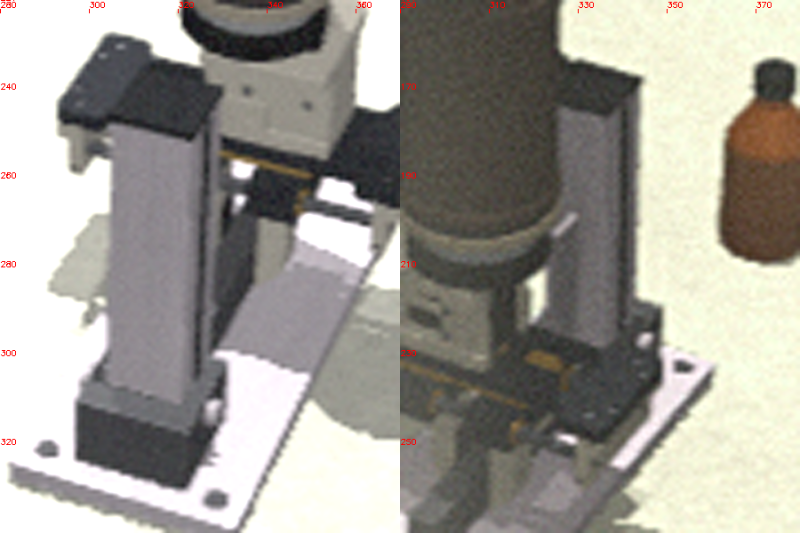

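Request:
apply_moves --targets '[1,0.0025,0,0,0,1,0.0025,0,0,0,1,0.0025,0,0,0,1,0.0025,0,0,0,1,0,0,0,0]'

```text
clock: 11.48
position: [0.521, 0.0618, 0.0183]
ee_rot: [1.901, 2.498, -0.0]
force: [2.9, -10.2, 7.9]
width: 0.194
```

```bash
python3 look.py 7
```

```text
11.475 [0.521  0.0618 0.0183] toolforce [-10.6   0.1  -7.9] tq [ 0.04 -2.07 -0.04] w 0.19431271745144924 corner in tool [0.1065 0.0002 0.0021] yaw 1.8405011043950317 tilt [-0.0023  0.0015 -1.    ]
```

View pics/x7.png

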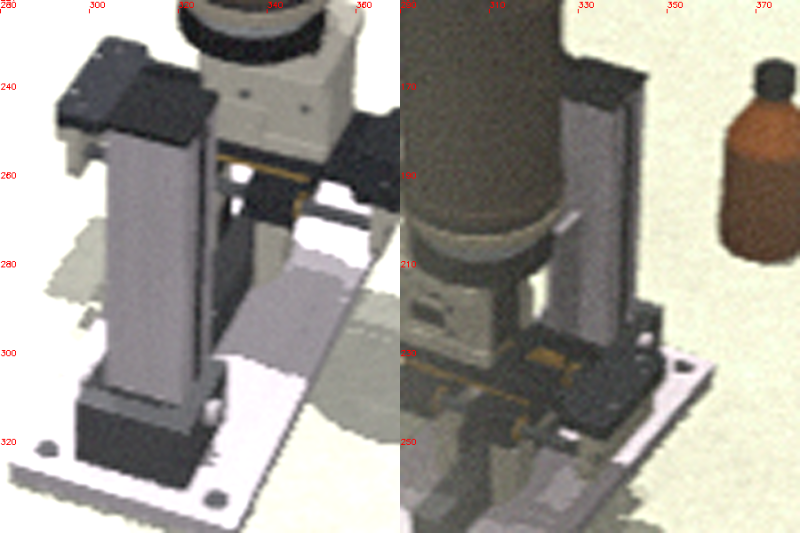

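Request:
apply_moves --targets '[1,0.0025,0,0,0,1,0.0025,0,0,0,1,0.0025,0,0,0,1,0,0,0,0]'

```text
clock: 12.12
position: [0.5209, 0.0618, 0.0183]
ee_rot: [1.903, 2.494, -0.003]
force: [5.9, -19.5, 7.4]
width: 0.195
```

```bash
python3 look.py 8
```

```text
12.125 [0.5209 0.0618 0.0183] toolforce [-20.4   0.6  -7.3] tq [-0.1  -3.91 -0.12] w 0.19450519252587703 corner in tool [ 0.1065 -0.      0.0017] yaw 1.8380409873163774 tilt [-0.0051  0.0017 -1.    ]
```

View pics/x8.png

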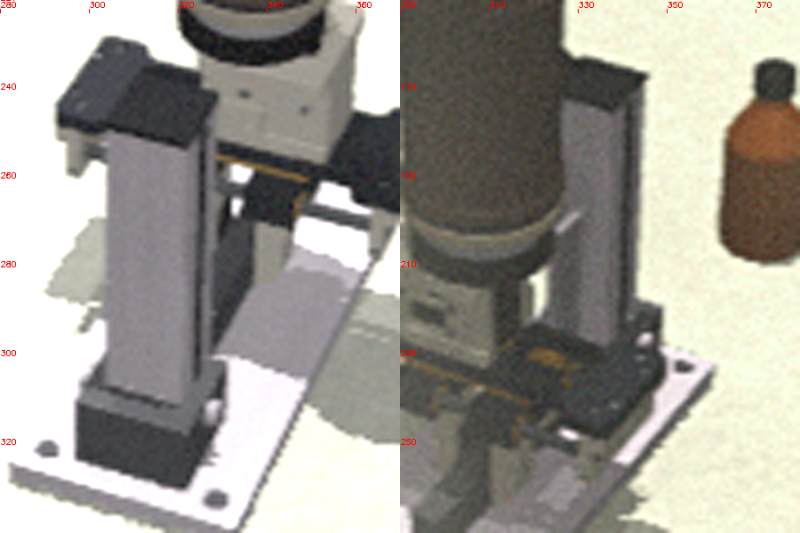

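```bash
cat > lean.py <<'E'
from h import *
from scipy.optimize import least_squares
S=cam("scene");D=cam("side")
plate={'D':(D,[((.07,-.06),(282,324.4)),((.07,.06),(331.6,339.4)),((-.23,.06),(373.2,260.6))]),
'S':(S,[((-.23,.06),(261.3,282)),((-.23,-.06),(303.8,299.7)),((.07,-.06),(361,232))])}
def W(p,l):
    c,s=np.cos(p[2]),np.sin(p[2]);return [p[0]+c*l[0]-s*l[1],p[1]+s*l[0]+c*l[1],l[2]]
def top(x,y,th): # relative hinge (.02,.056)
    dx=x-.02;dz=.16;return (.02+dx*np.cos(th)-dz*np.sin(th),y,.056+dz*np.cos(th)+dx*np.sin(th))
tops={'8':{'D':[((.04,-.02),(304.1,248.8)),((.04,.02),(322.75,253.1)),((0,.02),(329.05,241.4)),((0,-.02),(312.2,233.5))],
 'S':[((.04,-.02),(345.8,166.65)),((0,-.02),(337.7,174.75))]},
'0':{'D':[((.04,-.02),(306.2,243.8)),((.04,.02),(324.6,248.2)),((0,.02),(331.8,238)),((0,-.02),(313.8,233.2))]}}
for n in tops:
  for k,o in tops[n].items():
    cm,pl=plate[k]
    p=least_squares(lambda p:np.ravel([proj(cm,W(p,(*l,.016)))-np.array(u) for l,u in pl]),[.49,.165,1.84]).x
    f=lambda t:np.ravel([proj(cm,W(p,top(*l,t[0])))-np.array(u)-t[1:3] for l,u in o])
    # t: lean only, image shift zero
    r=least_squares(lambda t:f([t[0],0,0]),[0.])
    print(n,k,p.round(4),'lean',r.x.round(4),r.fun.round(1))
E
python3 lean.py
python3 - <<'E'
from h import *
for n in ("side0","side8"):
    crop(f'pics/{n}.png',f'pics/z_{n}.png',295,225,45,40,9)
cv2.imwrite('pics/z.png',np.hstack([cv2.imread('pics/z_side0.png'),cv2.imread('pics/z_side8.png')])[:, :800])
E
```

```text
8 D [0.4885 0.166  1.8328] lean [0.0394] [ 0.2 -1.3  0.  -0.8  0.9  0.4 -0.3  3.7]
8 S [0.4971 0.1613 1.845 ] lean [-0.0141] [0.3 1.1 0.7 0.2]
0 D [0.4885 0.166  1.8328] lean [0.1232] [ 0.7 -0.3  0.7  0.   0.3  1.3  0.5  1.6]
```

View pics/z.png

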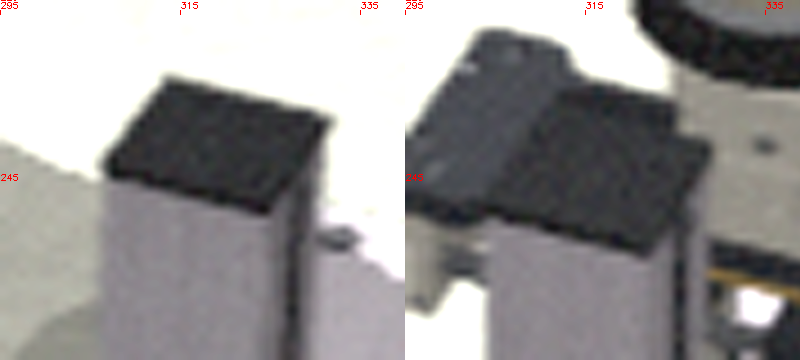

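```bash
sed -i "s/'D':\[((.04,-.02),(304.1,248.8)).*/'D':[((.04,-.02),(304.2,248.1)),((.04,.02),(322.2,253.3)),((0,.02),(328.9,241.4))],/; s/'0':.*/'0':{'D':[((.04,-.02),(306.4,243.3)),((.04,.02),(325,248.7)),((0,.02),(331.7,238.1))]}}/" lean.py; python3 lean.py
python3 - <<'E'
from h import *
for n in ("c3","scene8"):
    crop(f'pics/{n}.png',f'pics/z_{n}.png',315,155,44,75,9)
cv2.imwrite('pics/z2.png',np.hstack([cv2.imread('pics/z_c3.png'),cv2.imread('pics/z_scene8.png')])[:590])
for n in ("w3","wrist4","wrist8"): crop(f'pics/{n}.png',f'pics/y_{n}.png',285,0,75,120,4)
cv2.imwrite('pics/y.png',np.hstack([cv2.imread(f'pics/y_{n}.png')[:,:265] for n in ("w3","wrist4","wrist8")]))
E
```

```text
8 D [0.4885 0.166  1.8328] lean [0.0258] [-0.3  0.1  0.2 -0.3  0.6  0.8]
8 S [0.4971 0.1613 1.845 ] lean [-0.0141] [0.3 1.1 0.7 0.2]
0 D [0.4885 0.166  1.8328] lean [0.121] [ 0.5  0.3  0.2 -0.4  0.4  1.2]
```

View pics/z2.png

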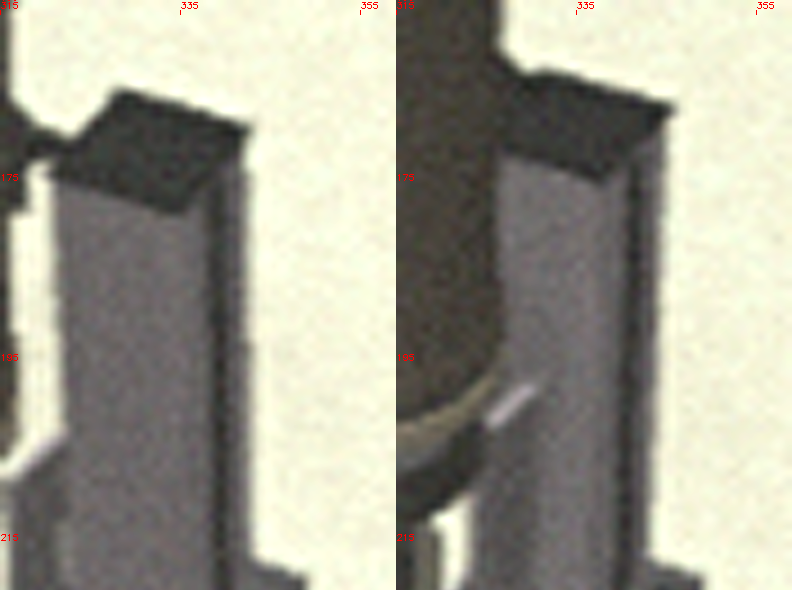

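View pics/y.png

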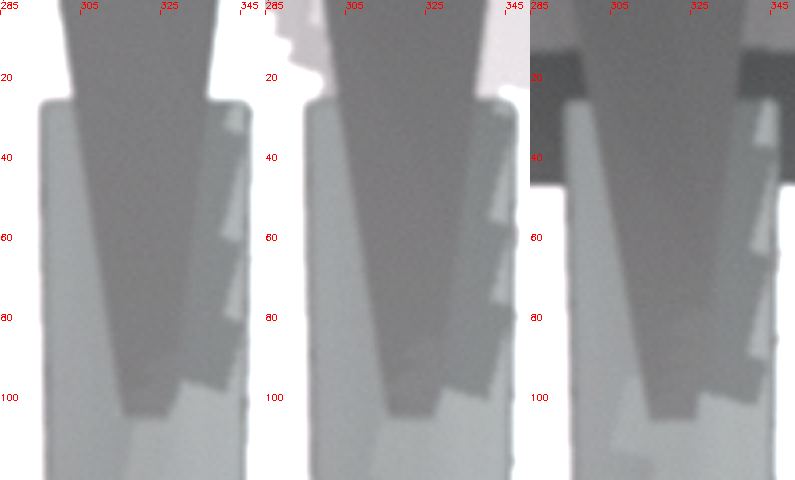

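Run:
```python
from h import *
im=cv2.imread('pics/wrist8.png').astype(int).sum(2)
for c in (275,288,360): print(c,im[5:60,c].tolist())
st=arm.observe();W=cam("wrist",st);Rm=R.from_rotvec(st["ee_rot"]).as_matrix()
for uv,z in [((288,46.5),.016),((288,12.5),.056),((300,25),.046),((340,25),.046),((350,46.5),.016)]:
    print(uv,z,(Rm.T@(back(W,uv,z)-st["position"])).round(4))
S=cam("scene")
exec(open('lean.py').read().split("for n in tops")[0])
cm,pl=plate['S'];p=least_squares(lambda p:np.ravel([proj(cm,W_(p,(*l,.016)))-np.array(u) for l,u in pl]) if 0 else np.ravel([proj(cm,globals()['W'](p,(*l,.016)))-np.array(u) for l,u in pl]),[.49,.165,1.84]).x
for nm,o in (("3",[((.04,-.02),(342.6,169.3)),((0,-.02),(335.1,178.7)),((0,.02),(321,174.5)),((.04,.02),(328.3,165))]),("8",[((.04,-.02),(345.6,167)),((0,-.02),(337.5,175.2)),((.04,.02),(331.5,162.8))])):
    r=least_squares(lambda t:np.ravel([proj(cm,globals()['W'](p,top(*l,t[0])))-np.array(u) for l,u in o]),[0.]);print(nm,r.x,r.fun.round(1))
```

```text
275 [249, 243, 248, 248, 246, 245, 238, 223, 183, 161, 152, 154, 154, 157, 156, 165, 166, 162, 160, 166, 162, 171, 173, 168, 174, 174, 171, 171, 177, 169, 179, 174, 178, 178, 176, 187, 181, 185, 185, 191, 233, 387, 554, 638, 647, 646, 644, 645, 643, 647, 646, 645, 646, 647, 648]
288 [245, 249, 250, 246, 249, 248, 237, 208, 186, 159, 148, 147, 145, 155, 156, 157, 156, 159, 156, 160, 152, 158, 156, 164, 163, 166, 163, 163, 167, 171, 167, 170, 174, 176, 173, 174, 171, 177, 173, 175, 228, 387, 558, 640, 650, 648, 651, 650, 651, 650, 650, 649, 652, 652, 649]
360 [264, 265, 261, 267, 268, 269, 262, 226, 184, 165, 162, 159, 163, 162, 166, 163, 167, 170, 169, 170, 172, 172, 172, 178, 171, 174, 180, 173, 175, 178, 179, 180, 180, 187, 189, 183, 185, 190, 186, 199, 286, 467, 628, 675, 683, 683, 683, 681, 682, 681, 682, 682, 683, 682, 684]
(288, 46.5) 0.016 [ 0.106  -0.0128  0.0017]
(288, 12.5) 0.056 [ 0.1055 -0.0091 -0.0383]
(300, 25) 0.046 [ 0.1051 -0.0061 -0.0283]
(340, 25) 0.046 [ 0.1051  0.0069 -0.0282]
(350, 46.5) 0.016 [0.106  0.0124 0.0018]
3 [0.08120501] [ 0.6  0.8  0.3  0.  -0.2 -0.2  0.5  0.8]
8 [-0.00855865] [ 0.3  0.9  0.7 -0.   0.1  0.9]
```

Request:
apply_moves --targets '[1,0,0,0.001,0,1,0,0,0,0,1,0,0,0,0,1,0,0,0,0,1,0,0,0,0,1,0,0,0,0]'

```text
clock: 13.02
position: [0.521, 0.0619, 0.0183]
ee_rot: [1.903, 2.493, -0.002]
force: [4.3, -19.7, 13.2]
width: 0.195
```

```bash
python3 look.py 9
python3 - <<'E'
import cv2
a=cv2.imread('pics/wrist8.png');b=cv2.imread('pics/wrist9.png');print(cv2.absdiff(a,b).mean())
E
```

```text
13.025 [0.521  0.0619 0.0183] toolforce [-20.1  -1.1 -13.1] tq [ 0.29 -3.77 -0.17] w 0.1950794085011888 corner in tool [ 1.065e-01 -1.000e-04  1.700e-03] yaw 1.837999920986955 tilt [-0.005   0.0019 -1.    ]
0.9134776475694445
```

View pics/x9.png

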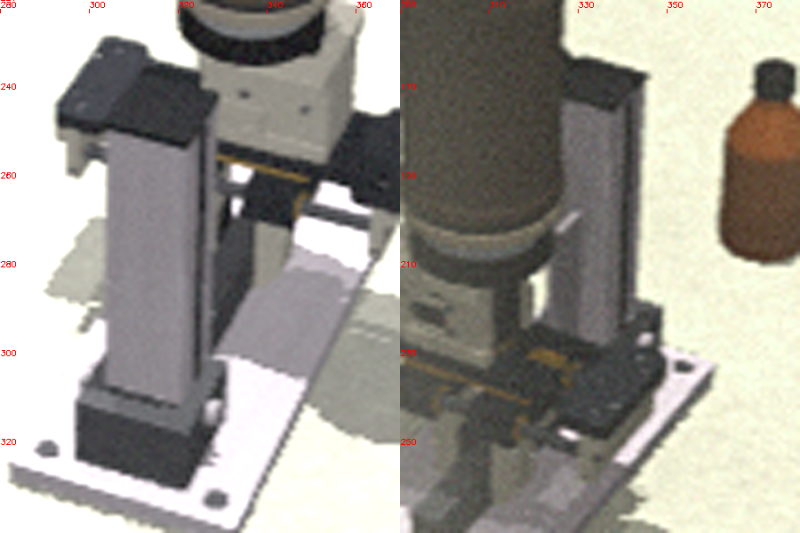

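The pose is steady. The square is pressed down at about 16 N on the plate, with 20 N of forward push, and the post looks upright. Handing in.

```bash
python3 -c "
from cell import arm
print(arm.sign_off())"
```

```text
the job is handed in; nothing more can be done
None
```

I gripped the square by its stock at 60 N and set it on the base plate in line with the post, about 45 mm short of the foot. I then slid it slowly into the corner and handed the job in at about 13 s, still gripping and pressing; the hand-in gave no verdict.

**Contact with the foot:** In the last steps the square stopped moving while the forward force doubled from 10 to 20 N. The wrist camera put the foot face at 105.5–106 mm ahead of the tool and the heel at 105.1 mm, so the heel is against the foot to within about 1 mm. It is within 1 mm of the centre line, and its direction is within about 0.01 rad of the stand's.

**Final hold:** The force on the tool was steady at 20 N forward and 13 N upward. Allowing for the square's weight, it presses on the plate with about 16 N. The tool tilts about 0.005 rad, heel end down, and the square had not shifted in the grip.

**Post upright:** My two camera estimates of the lean disagree, because the outer cameras differ from each other by up to about 1 cm.

| Camera | Lean at start (rad) | Lean at end (rad) |
|---|---|---|
| Side | 0.121 | 0.026 |
| Scene | 0.081 | -0.009 |

The side figure alone would be just outside the ±0.02 limit. The average of the two is about 0.01, and a square sitting flat with its heel on the foot also means a nearly upright post. I had no direct reading of the force on the post itself.

**Bystanders:** The arm's path kept clear of the bottle, beaker and spanner. The bottle looks unmoved in the last scene picture; I took no final measurement of the beaker or spanner.

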